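Find and mark the balance point of an instrument arm

ROBOT

A 6-joint arm with a two-finger parallel gripper is mounted at the origin on the work surface. World frame = base frame: x ahead of the robot, y to its left, z up, the work surface at z = 0. Lengths are in mm, angles in degrees, forces in N, time in s.
With the tool pointing down it reaches from about 350 to 850 mm from the base axis. Payload 8.1 kg.
Tool frame: the origin (TCP) lies between the finger pads; the fingertips stand 19 mm ahead of it and the grasp point (between the pads) is the TCP (nose_length is the distance from the TCP to the fingertips, in mm); y points along the fingers, x is the direction in which the jaws open and shut, and the axes are right-handed (so a half turn about y gives the same grasp; the last joint's range is limited). The gripper opens to 85 mm and grips with 20 to 120 N. Pads are 22 mm wide; open, the fingers measure 114 mm over their backs; the gripper's body (76 mm by 85 mm) begins 54 mm behind the grasp point. The pads swing forward as they close: fully open they stand 13 mm farther back than shut.
Start: joints at [-76.627, 7.471, 85.268, -0, 87.261, -4.893], TCP at [188.077, -569.765, 250.292] pointing down, gripper open.
Joint ranges: [-169.43, 169.43], [-51.17, 129.36], [1.28, 143.12], [-76.62, 256.62], [0, 156.53], [-152.29, 152.29]. Speed limits (degrees/s): [136.94, 136.94, 159.86, 180, 180, 180].

INTERFACE

Orientations are given as [roll, pitch, yaw] about the fixed x, y, z axes, in that order (R = Rz(yaw) Ry(pitch) Rx(roll)).
In Python, from bench import sense, snapshot, camera_info, hand_in, nose_length gives the robot as it stands.
- The arm moves only by the tool arm_command, never from a script. Its argument "commands" is a list of rows, each a list of 3 entries, a list of its own where there are three numbers: the opening in per cent of the stroke, from 0 (shut) to 100 (fully open), then the shift along the world's x, y, z in units of 30 mm (1.0 is 30 mm), then the turn, a rotation vector about the world's x, y, z in degrees. A call has 1 to 5 rows; each row shifts and turns the pose as measured when the row begins; what a row does not reach is not made up. A row lasts 1/12 s, in which the tool goes at most 41.7 mm and 7.16 degrees, less where a joint would pass 70% of its speed; a pose out of reach is approached as far as the arm can. A call is refused whole if a number of a shift passes 1 or a number of a turn 7.16, either way. A call with a gripper value outside its range is refused whole. The fingers move at their own pace and stop on an object; "force" is the grip in N (left out, the last holds). Time passes only in rows, so rows that do not move let the fingers close. It gives the time, the measured TCP pose, the force and the opening at its end, in the units of the state.
- sense(): the state, without advancing time (a new reading comes with each control period).
- snapshot(name): name is "scene" or "top" or "wrist"; returns the picture (480x640x3 uint8, blue, green, red); there is no depth.
- camera_info(name): a dict with "fx", "fy", "cx", "cy" (pixels), "rvec" (rotation vector, rad) and "tvec" (3), from world to camera coordinates, as OpenCV has them; the wrist camera has in their place "hand_eye" (4x4, takes a point from camera to tool coordinates, whose origin is the TCP and whose axes are the tool frame's). Camera axes: x right, y down, z forward; pixel columns grow to the right and rows downward; lengths in mm; the calibration is good to about 2 mm. The wrist camera is an equidistant fisheye: a pixel r from the principal point sees the ray r / f radians off the axis. A picture is of the moment at which its call begins: read the wrist's pose just before it. camera_info takes no time and is no camera call.
- hand_in(): hands the job in, once; it reports no verdict.
The state is a dict: "time": time; "joint_pos": joint angles; "qd": joint speeds; "joint_efforts": joint torques, N m; "tool_pos": TCP position; "tcp_rot": TCP orientation; "ft_force": force on the tool from outside, world axes, zero at the start; "wrist_torque": the same for the moment, N m; "finger_gap": finger opening in mm.
Only numpy, scipy, OpenCV 4.12 (cv2) and the standard library are available. Lean on these libraries where they do the work, as an engineer would, in place of code of your own. Each camera call takes 0.05 s, during which the arm holds its last target. There are 200 camera calls.

TASK

Slide the aluminium beam along its stand, over the stand's fulcrum edge, just until it tips over by itself onto the low pad. Then lift the cast saddle out of its open mould and set it astride the tipped beam right above the fulcrum edge, to mark the balance point. Finally slide the beam back until it lies level and steady on the stand again with the saddle still in place, and leave the dish, wrench and lens alone.

Things in the scene. Friction and masses are not known exactly. Their poses are not given: they have to be found in the camera images.
- stand: Fixed aluminium balance stand. Origin on the table straight below the fulcrum edge; x is the direction in which the beam is slid to tip, z up. Level top 50 mm high, 70 mm wide, running 300 mm back from the edge (x -300 to 0), with two black guide strips 8 mm high, 38 mm apart, from x -290 to -20. Dark base plate 12 mm high, 90 mm wide, x -310 to 250.
- edge (a point): Middle of the straight fulcrum edge, where the stand's 50 mm high top ends; axes as the stand's (the edge itself runs along y).
- pad (a point): Middle of the top of the stand's low black pad, 36 mm above the table, 160 mm beyond the fulcrum edge; 140 mm long (x), 70 mm wide; axes as the stand's. The tipped beam comes to rest on it.
- bar: Loose aluminium beam, black end caps, 300 x 30 x 30 mm, 0.4 kg, slippery (friction 0.2). Origin mid-length on its underside; x along it, as the stand's. Hidden fixed ballast puts its balance point within 37 mm either side of the middle. Starts level, front end past the edge; tipped it slopes 4 to 7 degrees. A finger pressed on its end delays tipping: push in short steps, backing off to see.
- mould: Fixed open aluminium mould, 60 x 85 mm and 22 mm high, z up, same axes as the saddle in it. Its cavity, 22 x 55 mm and 16 mm deep, has a core 32 mm wide in the middle. Origin on the table, at its centre.
- saddle: Loose grey cast saddle, 40 g: bridge 18 (x) x 50 (y) x 6 mm; two legs at its y ends reach 16 mm down, 38 mm apart, to straddle the beam with x along it; on top a grip rib 12 (x) x 30 (y) x 24 mm. Origin mid underside of the bridge, which rests on the beam (rib 6 to 30 mm above). Starts upright in the mould, origin 22 mm up, lifts straight out. Its middle is the mark.
- dish: Small bowl-shaped glass dish, 60 mm across, 15 mm high: bystander. Origin under its centre.
- wrench: Steel wrench 150 mm long lying flat: bystander. Origin at its middle.
- lens: Black lens barrel, 40 mm across, 55 mm high, standing: bystander. Origin under its centre.
Not all that is in view belongs to the job. What is shaped like the saddle but blue is not meant. Several things look just like the mould: the one meant starts farthest to the robot's right.

How it is judged (in metres and radians):
On the way, in this order (a step that is already met when the one before it is completed fails the run):
1. the beam has tipped over the fulcrum edge (sloping more than 3 degrees) (angle between bar's own z axis and vertical above 0.052 rad and y of bar in the frame of edge between -0.012 and 0.012 m), for 0.3 s.
2. the saddle is lifted clear of the mould, the beam still tipped (z of saddle in the frame of mould above 0.05 m and angle between bar's own z axis and vertical above 0.052 rad), for 0.1 s.
3. the saddle sits astride the tipped beam, within 12 mm of its true balance point, let go (z of saddle in the frame of bar between 0.025 and 0.035 m and y of saddle in the frame of bar between -0.009 and 0.009 m and angle between the x axis of saddle and the x axis of bar, either way round below 0.2 rad and angle between the z axis of saddle and the z axis of bar, either way round below 0.12 rad and x of ballast_c0 in the frame of saddle between -0.012 and 0.012 m and angle between bar's own z axis and vertical above 0.052 rad and contact force between the fingers and saddle below 0.1 N), for 0.2 s.
At the end, for the whole second after the job is handed in: The beam lies at rest, level (within 1.1 degrees), on the stand's top between the guides, and the saddle sits astride it, fully down and square to it (within 11 degrees), its middle within 12 mm of the beam's true balance point along the beam (z of saddle in the frame of bar between 0.025 and 0.035 m and y of saddle in the frame of bar between -0.009 and 0.009 m and angle between the x axis of saddle and the x axis of bar, either way round below 0.2 rad and angle between the z axis of saddle and the z axis of bar, either way round below 0.12 rad and x of ballast_c0 in the frame of saddle between -0.012 and 0.012 m and y of bar in the frame of edge between -0.012 and 0.012 m and angle between bar's own z axis and vertical below 0.02 rad and z of bar in the frame of edge between -0.003 and 0.004 m and linear speed of each of bar, saddle below 0.01 m/s); the robot touches nothing.
It fails at once if the beam leaves the stand (angle between bar's own z axis and vertical above 0.3 rad or z of bar in the frame of edge below -0.03 m or z of bar in the frame of edge above 0.05 m).
It fails at once if the dish is moved by more than 20 mm (distance of dish from where it was at the start of the episode above 0.02 m).
It fails at once if the wrench is moved by more than 20 mm (distance of wrench from where it was at the start of the episode above 0.02 m).
It fails at once if the lens is moved by more than 20 mm (distance of lens from where it was at the start of the episode above 0.02 m).
It also fails if it takes over 72 s, if anything falls off the work surface, if the arm or the gripper's body presses on something with over 40 N, if the wrist force passes 120 N, or if a joint passes its speed limit or range.

## Working session

There is one attempt and no reset: what is moved stays moved. The work goes in short steps, Python scripts to look and compute and a tool call to move; the robot and the scene stay as the last step left them, time stands still between calls to the robot, and variables do not carry over. Pictures are saved under pics/ and viewed, about 8 in all and at most 12, crops included, and the job is handed in when it is done.

Besides the shell and the picture viewer there is one more tool, called after "Request:" by a JSON object that holds its "op" and its "data". arm_command: Moves the arm, as the interface text tells. Its arguments: {"type":"object","properties":{"commands":{"type":"array"},"force":{"type":"number"}},"required":["commands"]}

```bash
mkdir -p pics
cat > h.py <<'E'
import numpy as np,cv2
from bench import sense,snapshot,camera_info,hand_in,nose_length
def cam(n):
    c=camera_info(n);K=np.array([[c['fx'],0,c['cx']],[0,c['fy'],c['cy']],[0,0,1]])
    R=cv2.Rodrigues(np.array(c['rvec'],float))[0];return K,R,np.array(c['tvec'],float).ravel()
def ray(n,p,z):
    K,R,t=cam(n);d=R.T@np.linalg.inv(K)@np.array([p[0],p[1],1.]);o=-R.T@t
    return o+d*(z-o[2])/d[2]
def proj(n,P):
    K,R,t=cam(n);q=K@(R@np.array(P,float)+t);return q[:2]/q[2]
E
python3 - <<'E'
from h import *
for n in('top','scene'):
    cv2.imwrite(f'pics/{n}0.png',snapshot(n)); K,R,t=cam(n); print(n,K[0,0],-R.T@t)
s=sense();print(s, nose_length)
E
```

```text
top 532.3609875103883 [ 455.76038891  219.79590989 1198.17021645]
scene 566.2844354575121 [1193.08893426  531.09410414  683.03323866]
{'time': 0.1, 'joint_pos': array([-7.66274878e+01,  7.50992750e+00,  8.53244470e+01,  1.60590424e-03,
        8.72628914e+01, -4.89346886e+00]), 'qd': array([ 0.01735006, -0.22267775, -0.14188105,  0.03799165,  0.01418618,
       -0.06326992]), 'joint_efforts': array([ 1.14376962e-03, -5.70952749e+01, -5.01942587e+01, -6.70145846e-05,
        8.16162850e-03,  8.51061941e-06]), 'tool_pos': array([ 187.97254316, -569.2912402 ,  249.34472971]), 'tcp_rot': array([-89.99010479,   0.09677456, -71.73408864]), 'ft_force': array([-0.28279105, -0.44640537,  0.41494777]), 'wrist_torque': array([ 0.00638009, -0.03157128,  0.10238908]), 'finger_gap': 85.35231743045598} 19.0
```

View pics/top0.png

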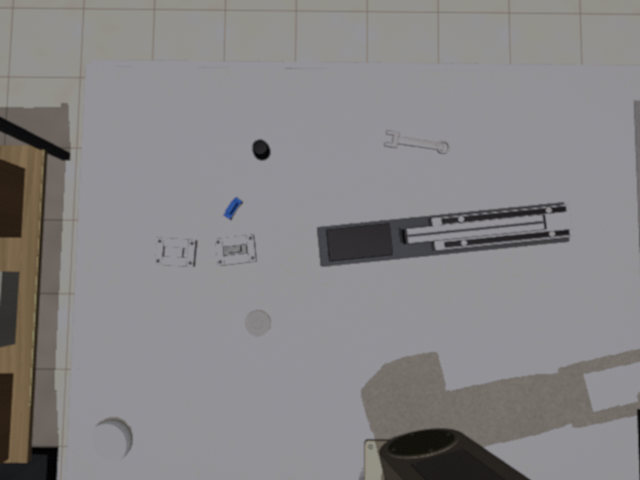

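View pics/scene0.png

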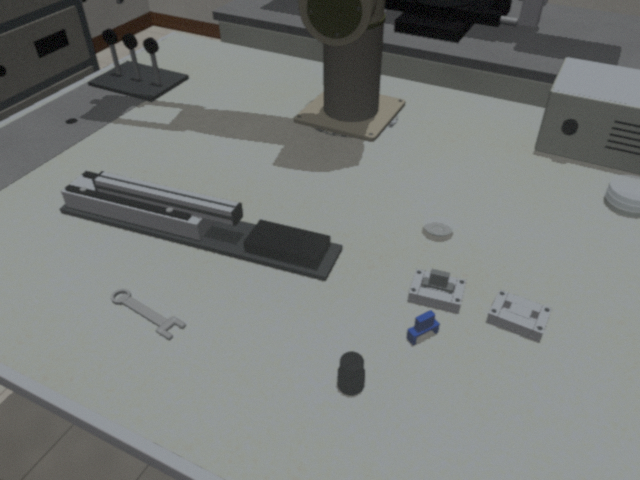

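Run:
```python
from h import *
for nm,p,z in [('mouldA',(236,250),22),('mouldB',(177,252),22),('dish',(258,322),15),('lens',(261,148),55),('blue',(234,208),0),('wr',(390,139),0),('wr2',(443,147),0),
 ('plate c1',(318,228),12),('c2',(321,265),12),('c3 r',(567,210),58),('c4',(569,238),58),('pad',(360,242),36),('barend',(404,236),65),('barback',(546,222),80)]:
    print(nm,ray('top',p,z).round(0))
print(proj('top',[0,0,0]),proj('top',[300,0,0]),proj('top',[0,-300,0]))
im=cv2.imread('pics/top0.png')
cv2.imwrite('pics/c1.png',cv2.resize(im[190:280,305:585],None,fx=2.85,fy=2.85,interpolation=cv2.INTER_CUBIC))
a=cv2.resize(im[190:280,305:585],(798,256),interpolation=cv2.INTER_CUBIC)
b=cv2.resize(im[190:280,140:280],(498,320),interpolation=cv2.INTER_CUBIC)
o=np.zeros((576,798,3),np.uint8);o[:256]=a;o[256:,:498]=b;cv2.imwrite('pics/c1.png',o)
```

```text
mouldA [517. 393.  22.]
mouldB [511. 524.  22.]
dish [359. 342.  15.]
lens [739. 339.  55.]
blue [613. 403.   0.]
wr [776.  49.   0.]
wr2 [759. -72.   0.]
plate c1 [569. 212.  12.]
c2 [486. 205.  12.]
c3 r [ 609. -324.   58.]
c4 [ 548. -326.   58.]
pad [537. 120.  36.]
barend [548.  29.  65.]
barback [ 580. -268.   80.]
[413.03123165 490.27935271] [412.40522479 350.10462774] [551.33468481 491.91088978]
```

View pics/c1.png

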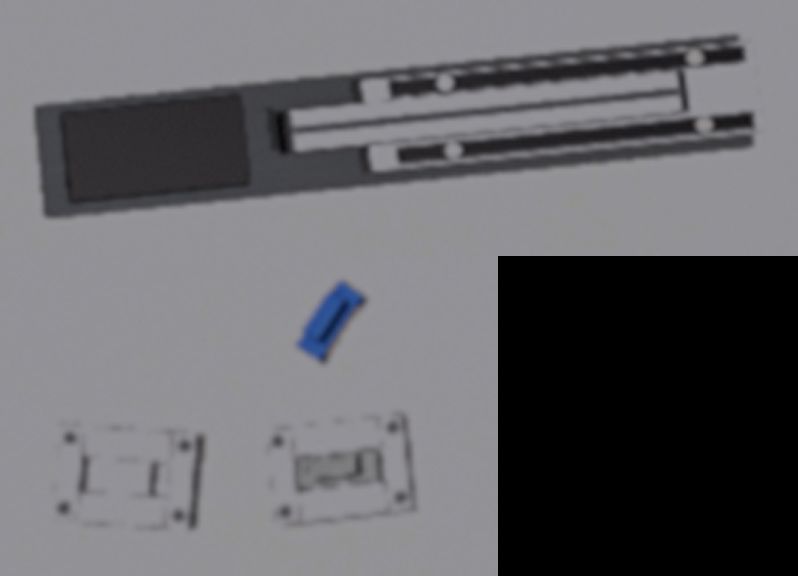

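Run:
```python
from h import *
A=lambda u,v,z:ray('top',(305+u/2.85,190+v/2.844),z)
B=lambda u,v,z:ray('top',(140+u/3.557,190+(v-256)/3.556),z)
def ang(a,b): d=b-a;return np.degrees(np.arctan2(d[1],d[0])).round(2)
pl=[A(62,112,36),A(70,202,36),A(241,95,36),A(250,185,36)];print('pad',np.mean(pl,0).round(1),ang(pl[2],pl[0]),ang(pl[3],pl[1]))
e=[A(359,80,50),A(369,170,50)];print('edge',[x.round(1) for x in e],np.mean(e,0).round(1),ang(e[1],e[0]))
pt=[A(37,105,12),A(45,216,12)];print('plate front',np.mean(pt,0).round(1),ang(pt[1],pt[0]))
pb=[A(752,145,12)];print(ang(pb[0],pt[1]))
f=[A(286,111,80),A(292,154,80)];b=[A(681,72,80),A(688,110,80)]
print('bar f',np.mean(f,0).round(1),'back',np.mean(b,0).round(1),ang(b[0],f[0]),ang(b[1],f[1]),np.linalg.norm(np.mean(f,0)-np.mean(b,0)))
s=[B(277,441,22),B(392,427,22),B(400,497,22),B(285,511,22)];print('mouldA',np.mean(s,0).round(1),ang(s[1],s[0]),ang(s[2],s[3]),ang(s[2],s[1]))
s=[B(298,458,28),B(377,450,28),B(382,480,28),B(300,489,28)];print('saddle',np.mean(s,0).round(1),ang(s[1],s[0]),ang(s[2],s[3]))
s=[B(69,438,22),B(185,446,22),B(179,516,22),B(63,508,22)];print('mouldB',np.mean(s,0).round(1),ang(s[1],s[0]))
# check against scene view
print('scene',proj('scene',[0,0,0]))
```

```text
pad [536.2 120.9  36. ] 96.07 96.02
edge [array([589.1, -32.3,  50. ]), array([520.5, -39.4,  50. ])] [554.8 -35.9  50. ] 5.87
plate front [527.5 208.7  12. ] 4.68
96.36
bar f [546.   26.2  80. ] back [ 580.  -266.6   80. ] 96.28 96.97 294.8636837794835
mouldA [517.1 395.   22. ] 97.59 97.57 7.68
saddle [516.6 393.6  28. ] 96.42 96.89
mouldB [510.6 528.3  22. ] 86.67
scene [351.08880603 112.75162964]
```

Request:
{"op": "arm_command", "data": {"commands": [[0, [1, 0.6, 0], [0, 0, -6]], [0, [1, 0.6, 0], [0, 0, -6]], [0, [1, 0.6, 0], [0, 0, 0]], [0, [1, 0.6, 0], [0, 0, 0]], [0, [1, 0.6, 0], [0, 0, 0]]], "force": 40}}

```text
time: 0.52
tool_pos: [335.0, -478.4, 246.0]
tcp_rot: [-90.2, 0.3, -84.9]
ft_force: [-0.7, -0.9, -0.7]
finger_gap: 25.7
```

Request:
{"op": "arm_command", "data": {"commands": [[0, [1, 0.6, 0], [0, 0, 0]], [0, [1, 0.6, 0], [0, 0, 0]], [0, [1, 0.6, 0], [0, 0, 0]], [0, [1, 0.6, 0], [0, 0, 0]], [0, [1, 0.6, 0], [0, 0, 0]]]}}

```text
time: 0.93
tool_pos: [490.5, -381.6, 243.4]
tcp_rot: [-90.4, 0.5, -85.0]
ft_force: [0.9, -0.7, -0.1]
finger_gap: -0.1
```

Request:
{"op": "arm_command", "data": {"commands": [[0, [1, 0.75, 0], [0, 0, 1]], [0, [1, 0.75, 0], [0, 0, 0]], [0, [1, 0.75, -0.5], [0, 0, 0]], [0, [0, 0, -1], [0, 0, 0]], [0, [0, 0, -1], [0, 0, 0]]]}}

```text
time: 1.35
tool_pos: [593.2, -305.9, 173.2]
tcp_rot: [-89.7, 0.2, -83.5]
ft_force: [-0.9, -0.2, -0.6]
finger_gap: 0.1
```

Run:
```python
from h import *
s=sense();print(s['tool_pos'],s['tcp_rot'],s['ft_force'],s['joint_pos'])
from scipy.spatial.transform import Rotation as Ro
R=Ro.from_euler('xyz',s['tcp_rot'],degrees=True)
T=Ro.from_euler('xyz',[-90,0,-84],degrees=True)
print((T*R.inv()).as_rotvec(degrees=True))
```

```text
[ 593.20722722 -305.91852338  173.18549289] [-89.74259776   0.17900213 -83.4997867 ] [-0.86728893 -0.17612497 -0.64580973] [-31.83573043  20.18045572  78.62206904   0.30371672  81.10672308
  51.61774297]
[-0.20596155  0.23638511 -0.49980996]
```

Request:
{"op": "arm_command", "data": {"commands": [[0, [-0.35, 0, -1], [0, 0, -0.5]], [0, [0, 0, -1], [0, 0, 0]], [0, [0, 0, -0.9], [0, 0, 0]], [0, [0, 0, 0], [0, 0, 0]], [0, [0, 0, 0], [0, 0, 0]]]}}

```text
time: 1.77
tool_pos: [578.9, -299.5, 72.5]
tcp_rot: [-90.4, 0.7, -83.7]
ft_force: [0.5, -1.2, 0.6]
finger_gap: 0.2
```

Run:
```python
from h import *
s=sense();print(s['tool_pos'],s['tcp_rot'],s['ft_force'])
a=cv2.resize(snapshot('top')[190:280,305:585],(798,256),interpolation=cv2.INTER_CUBIC)
b=cv2.resize(snapshot('scene')[140:300,40:360],(640,320),interpolation=cv2.INTER_CUBIC)
o=np.zeros((576,798,3),np.uint8);o[:256]=a;o[256:,:640]=b;cv2.imwrite('pics/c2.png',o)
```

```text
[ 578.86720279 -299.46731272   72.51306619] [-90.36678925   0.70414886 -83.74215823] [ 0.52720164 -1.21722505  0.63305861]
```

View pics/c2.png

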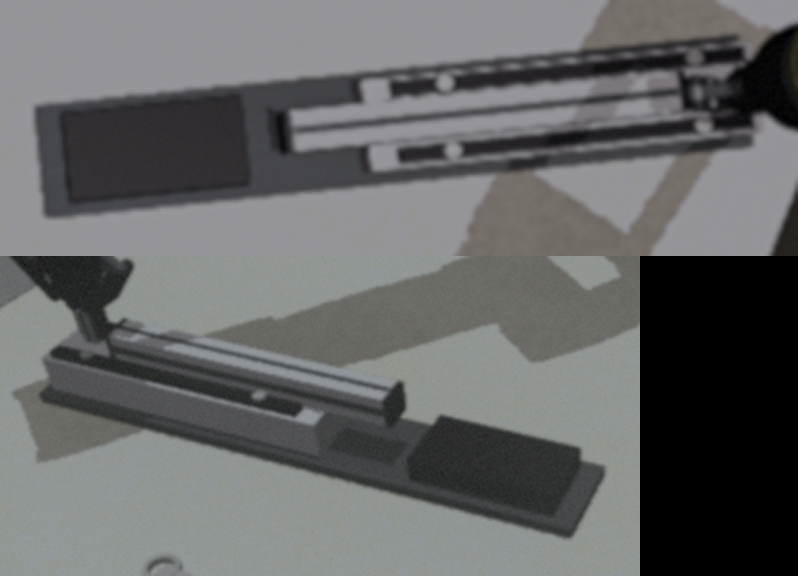

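Request:
{"op": "arm_command", "data": {"commands": [[0, [0.08, 0, 0.25], [0.3, -0.5, 0]], [0, [-0.05, 0.5, 0], [0, 0, 0]], [0, [-0.05, 0.5, 0], [0, 0, 0]], [0, [-0.05, 0.4, 0], [0, 0, 0]], [0, [-0.05, 0.4, 0], [0, 0, 0]]]}}

```text
time: 2.28
tool_pos: [581.6, -250.2, 94.3]
tcp_rot: [-88.9, 0.3, -83.9]
ft_force: [0.3, -1.2, -0.4]
finger_gap: -0.2
```

Request:
{"op": "arm_command", "data": {"commands": [[0, [-0.1, -0.3, -0.2], [-0.5, -0.3, 0]], [0, [0, 0, -0.2], [-0.5, 0, 0]], [0, [0, 0, 0], [0, 0, 0]], [0, [0, 0, 0], [0, 0, 0]]]}}

```text
time: 2.62
tool_pos: [580.2, -255.8, 85.2]
tcp_rot: [-88.4, -0.9, -83.7]
ft_force: [-1.0, 1.0, 0.3]
finger_gap: 0.3
```

```bash
cat >> h.py <<'E'
u=np.array([-.1063,.9943]);v=np.array([.9943,.1063]);E0=np.array([554.,-37.])
def st():
    s=sense();d=s['tool_pos'][:2]-E0
    print('t',s['time'],'pos',s['tool_pos'].round(1),'stand xy',(d@u).round(1),(-d@v).round(1),s['tcp_rot'].round(1),'F',s['ft_force'].round(1),'gap',round(s['finger_gap'],1))
def pic(name):
    a=cv2.resize(snapshot('top')[190:280,305:585],(798,256),interpolation=cv2.INTER_CUBIC)
    b=cv2.resize(snapshot('scene')[140:300,40:360],(640,320),interpolation=cv2.INTER_CUBIC)
    o=np.zeros((576,798,3),np.uint8);o[:256]=a;o[256:,:640]=b;cv2.imwrite('pics/'+name,o)
E
python3 - <<'E'
from h import *
st();pic('c3.png')
E
```

```text
t 2.6167 pos [ 580.2 -255.8   85.2] stand xy -220.4 -2.8 [-88.4  -0.9 -83.7] F [-1.   1.   0.3] gap 0.3
```

View pics/c3.png

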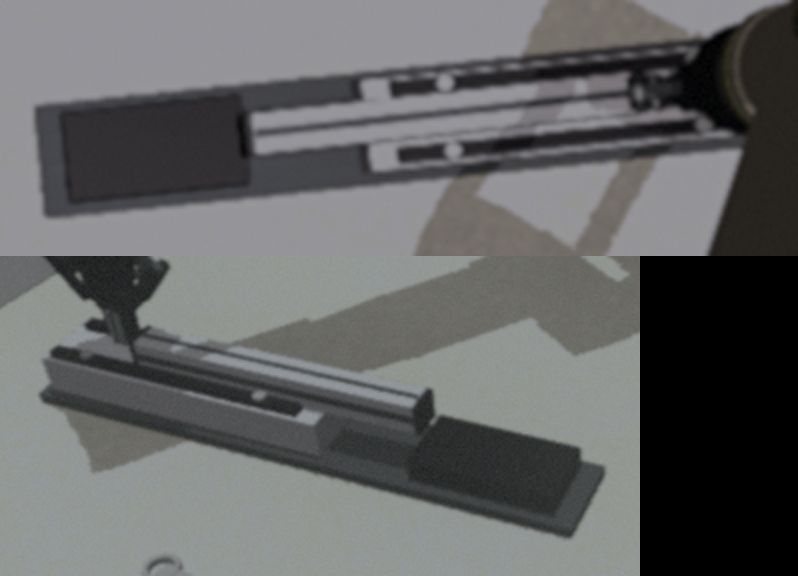

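```bash
cat >> h.py <<'E'
def front(off=10,show=False):
    S=np.arange(-10,200,1.)
    for n in('top','scene'):
        g=cv2.GaussianBlur(cv2.cvtColor(snapshot(n),cv2.COLOR_BGR2GRAY),(0,0),0.7).astype(np.float32)
        P=np.array([proj(n,[*(E0+s*u+off*v),80]) for s in S],np.float32)
        p=cv2.remap(g,P[:,:1].copy(),P[:,1:].copy(),cv2.INTER_LINEAR).ravel()
        d=p[6:]-p[:-6];k=np.argsort(d)[:1];print(n,'drop at s',S[k]+3,d[k].round(0))
        if show: print(p[::6].round(0).astype(int))
E
python3 -c "
from h import *
front(show=True)"
```

```text
top drop at s [92.] [-84.]
[147 148 148 148 149 149 148 149 150 149 149 150 149 149 149 150 149  97
  26  38  46  46  46  47  46  47  47  47  47  47  47  48  48  49  49]
scene drop at s [91.] [-81.]
[139 138 140 141 142 141 142 143 142 144 145 142 144 144 143 144 143  80
  40  44 115 148 147 147 148 147 147 147 147 147 147 148 148 147 149]
```

Request:
{"op": "arm_command", "data": {"commands": [[0, [-0.1, 0.2, 0], [0.8, 0.5, 0]], [0, [-0.05, 0.2, 0], [0.8, 0.4, 0]], [0, [-0.05, 0.2, 0], [0, 0, 0]], [0, [0, -0.3, 0], [0, 0, 0]], [0, [0, 0, 0], [0, 0, 0]]]}}

```text
time: 3.23
tool_pos: [573.7, -246.6, 85.2]
tcp_rot: [-89.2, 0.9, -83.8]
ft_force: [0.4, -1.1, 1.4]
finger_gap: -0.1
```

```bash
python3 -c "
from h import *
st();front()"
```

```text
t 3.2333 pos [ 573.7 -246.6   85.2] stand xy -210.5 2.7 [-89.2   0.9 -83.8] F [ 0.4 -1.1  1.4] gap -0.1
top drop at s [107.] [-82.]
scene drop at s [105.] [-68.]
```

Request:
{"op": "arm_command", "data": {"commands": [[0, [0, 0.2, -0.1], [0, -0.5, 0]], [0, [0, 0.2, 0], [0, 0, 0]], [0, [-0.05, 0.15, 0], [0, 0, 0]], [0, [0, -0.3, 0], [0, 0, 0]], [0, [0, 0, 0], [0, 0, 0]]]}}

```text
time: 3.75
tool_pos: [572.0, -236.7, 81.5]
tcp_rot: [-88.7, 0.9, -83.8]
ft_force: [-0.1, 0.7, 0.7]
finger_gap: -0.0
```

```bash
python3 -c "
from h import *
st();front()"
```

```text
t 3.75 pos [ 572.  -236.7   81.5] stand xy -200.5 3.3 [-88.7   0.9 -83.8] F [-0.1  0.7  0.7] gap -0.0
top drop at s [116.] [-76.]
scene drop at s [114.] [-62.]
```

Request:
{"op": "arm_command", "data": {"commands": [[0, [0, 0.2, 0], [0, 0, 0]], [0, [-0.05, 0.2, 0], [0, 0, 0]], [0, [-0.05, 0.15, 0], [0, 0, 0]], [0, [0, -0.3, 0], [0, 0, 0]], [0, [0, 0, 0], [0, 0, 0]]]}}

```text
time: 4.27
tool_pos: [568.8, -227.4, 81.4]
tcp_rot: [-88.7, 1.0, -83.8]
ft_force: [-0.3, 0.1, -0.3]
finger_gap: 0.1
```

```bash
python3 -c "
from h import *
st();front()"
```

```text
t 4.2667 pos [ 568.8 -227.4   81.4] stand xy -190.9 5.5 [-88.7   1.  -83.8] F [-0.3  0.1 -0.3] gap 0.1
top drop at s [126.] [-73.]
scene drop at s [125.] [-54.]
```

Request:
{"op": "arm_command", "data": {"commands": [[0, [0.1, 0.15, 0], [0.6, -0.5, 0]], [0, [0.05, 0.15, 0], [0.5, -0.5, 0]], [0, [0, 0.13, 0], [0, 0, 0]], [0, [0, -0.3, 0], [0, 0, 0]], [0, [0, 0, 0], [0, 0, 0]]]}}

```text
time: 4.78
tool_pos: [574.0, -222.2, 81.2]
tcp_rot: [-87.5, 2.1, -83.8]
ft_force: [0.2, -0.2, -0.3]
finger_gap: 0.4
```

```bash
python3 -c "
from h import *
st();front()"
```

```text
t 4.7833 pos [ 574.  -222.2   81.2] stand xy -186.2 -0.2 [-87.5   2.1 -83.8] F [ 0.2 -0.2 -0.3] gap 0.4
top drop at s [132.] [-73.]
scene drop at s [130.] [-57.]
```

Request:
{"op": "arm_command", "data": {"commands": [[0, [0, 0.15, 0], [0, 0, 0]], [0, [0, 0.15, 0], [0, 0, 0]], [0, [-0.02, 0.14, 0], [0, 0, 0]], [0, [0, -0.3, 0], [0, 0, 0]], [0, [0, 0, 0], [0, 0, 0]]]}}

```text
time: 5.3
tool_pos: [573.2, -216.0, 80.9]
tcp_rot: [-87.5, 2.2, -83.7]
ft_force: [0.5, -0.7, 0.5]
finger_gap: 0.3
```

```bash
python3 -c "
from h import *
st();front()"
```

```text
t 5.3 pos [ 573.2 -216.    80.9] stand xy -180.0 -0.0 [-87.5   2.2 -83.7] F [ 0.5 -0.7  0.5] gap 0.3
top drop at s [137.] [-75.]
scene drop at s [135.] [-62.]
```

```bash
cat >> h.py <<'E'
from scipy.spatial.transform import Rotation as Ro
def fix(yaw):
    s=sense();R=Ro.from_euler('xyz',s['tcp_rot'],degrees=True);T=Ro.from_euler('xyz',[-90,0,yaw],degrees=True)
    print('fix turn',(T*R.inv()).as_rotvec(degrees=True).round(1))
E
python3 -c "
from h import *
fix(-84)"
```

```text
fix turn [-2.5  2.2 -0.2]
```

Request:
{"op": "arm_command", "data": {"commands": [[0, [0, 0.15, 0], [0, 0, 0]], [0, [0, 0.15, 0], [0, 0, 0]], [0, [-0.02, 0.14, 0], [0, 0, 0]], [0, [0, -0.3, 0], [0, 0, 0]], [0, [0, 0, 0], [0, 0, 0]]]}}

```text
time: 5.82
tool_pos: [572.4, -210.1, 80.7]
tcp_rot: [-87.5, 2.2, -83.7]
ft_force: [0.5, -0.6, 0.4]
finger_gap: 0.4
```

```bash
python3 -c "
from h import *
st();front()"
```

```text
t 5.8167 pos [ 572.4 -210.1   80.7] stand xy -174.1 0.1 [-87.5   2.2 -83.7] F [ 0.5 -0.6  0.4] gap 0.4
top drop at s [143.] [-80.]
scene drop at s [141.] [-62.]
```

Request:
{"op": "arm_command", "data": {"commands": [[0, [0, 0.15, 0], [0, 0, 0]], [0, [0, 0.15, 0], [0, 0, 0]], [0, [-0.02, 0.14, 0], [0, 0, 0]], [0, [0, -0.3, 0], [0, 0, 0]], [0, [0, 0, 0], [0, 0, 0]]]}}

```text
time: 6.33
tool_pos: [571.7, -204.3, 80.4]
tcp_rot: [-87.5, 2.3, -83.8]
ft_force: [-0.2, -1.0, -0.1]
finger_gap: 0.2
```

```bash
python3 -c "
from h import *
st();front()"
```

```text
t 6.3333 pos [ 571.7 -204.3   80.4] stand xy -168.2 0.2 [-87.5   2.3 -83.8] F [-0.2 -1.  -0.1] gap 0.2
top drop at s [149.] [-85.]
scene drop at s [147.] [-69.]
```

Request:
{"op": "arm_command", "data": {"commands": [[0, [0, 0.15, 0], [-0.6, 0.5, 0]], [0, [0, 0.15, 0], [-0.6, 0.5, 0]], [0, [-0.02, 0.14, 0], [0, 0, 0]], [0, [0, -0.3, 0], [0, 0, 0]], [0, [0, 0, 0], [0, 0, 0]]]}}

```text
time: 6.85
tool_pos: [571.0, -198.3, 80.2]
tcp_rot: [-88.8, 1.1, -83.8]
ft_force: [0.4, -0.7, 0.2]
finger_gap: 0.0
```

```bash
python3 -c "
from h import *
st();front()"
```

```text
t 6.85 pos [ 571.  -198.3   80.2] stand xy -162.2 0.2 [-88.8   1.1 -83.8] F [ 0.4 -0.7  0.2] gap 0.0
top drop at s [154.] [-80.]
scene drop at s [153.] [-70.]
```

Request:
{"op": "arm_command", "data": {"commands": [[0, [0, 0.15, 0], [0, 0, 0]], [0, [0, 0.15, 0], [0, 0, 0]], [0, [-0.02, 0.14, 0], [0, 0, 0]], [0, [0, -0.3, 0], [0, 0, 0]], [0, [0, 0, 0], [0, 0, 0]]]}}

```text
time: 7.37
tool_pos: [570.1, -192.8, 80.0]
tcp_rot: [-88.8, 1.2, -83.8]
ft_force: [0.1, 0.2, -0.1]
finger_gap: 0.2
```

```bash
python3 -c "
from h import *
st();front()"
```

```text
t 7.3667 pos [ 570.1 -192.8   80. ] stand xy -156.6 0.6 [-88.8   1.2 -83.8] F [ 0.1  0.2 -0.1] gap 0.2
top drop at s [160.] [-82.]
scene drop at s [160.] [-64.]
```

Request:
{"op": "arm_command", "data": {"commands": [[0, [0, 0.15, 0], [0, 0, 0]], [0, [0, 0.15, 0], [0, 0, 0]], [0, [-0.02, 0.14, 0], [0, 0, 0]], [0, [0, -0.3, 0], [0, 0, 0]], [0, [0, 0, 0], [0, 0, 0]]]}}

```text
time: 7.88
tool_pos: [569.4, -187.0, 79.8]
tcp_rot: [-88.8, 1.3, -83.9]
ft_force: [0.2, -0.3, 0.4]
finger_gap: -0.1
```

```bash
python3 -c "
from h import *
st();front()"
```

```text
t 7.8833 pos [ 569.4 -187.    79.8] stand xy -150.7 0.7 [-88.8   1.3 -83.9] F [ 0.2 -0.3  0.4] gap -0.1
top drop at s [168.] [-81.]
scene drop at s [174.] [-76.]
```

Request:
{"op": "arm_command", "data": {"commands": [[0, [0, -0.2, 0.3], [0, 0, 0]], [0, [0, 0, 0.4], [0, 0, 0]], [0, [0, 0, 0.5], [-1, 0, 0]], [0, [0, 0, 0], [0, 0, 0]]]}}

```text
time: 8.32
tool_pos: [568.6, -193.2, 118.6]
tcp_rot: [-89.0, 0.3, -84.0]
ft_force: [1.2, -0.2, 0.9]
finger_gap: -0.2
```

```bash
python3 -c "
from h import *
st();front();pic('c4.png')"
```

```text
t 8.3167 pos [ 568.6 -193.2  118.6] stand xy -156.9 2.1 [-89.    0.3 -84. ] F [ 1.2 -0.2  0.9] gap -0.2
top drop at s [168.] [-79.]
scene drop at s [174.] [-76.]
```

View pics/c4.png

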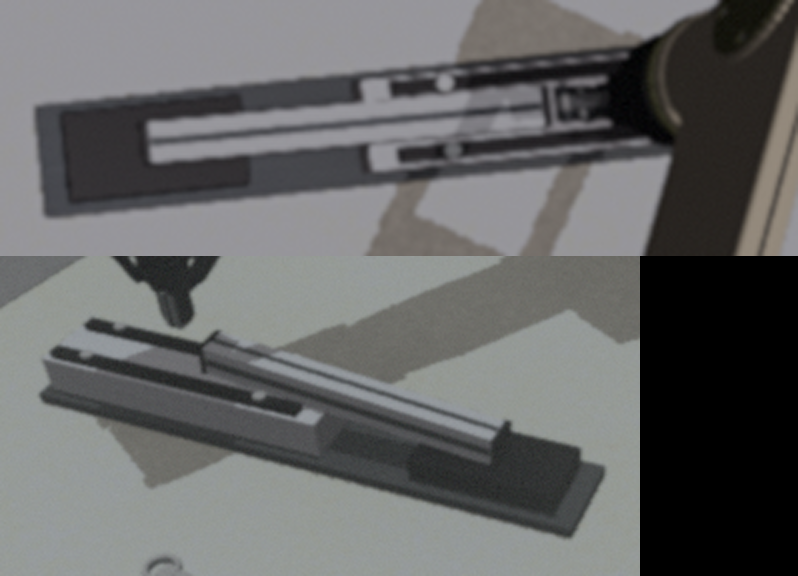

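Request:
{"op": "arm_command", "data": {"commands": [[0, [0, 0, 1], [0, 0, 0]], [50, [-0.1, 0.8, 0.5], [0, 0, 7]], [50, [-0.1, 1, 0], [0, 0, 7]], [50, [-0.1, 1, 0], [0, 0, 7]], [50, [-0.1, 1, 0], [0, 0, 7]]]}}

```text
time: 8.93
tool_pos: [551.3, -79.1, 156.4]
tcp_rot: [-89.7, 0.6, -55.6]
ft_force: [0.8, 0.6, -0.4]
finger_gap: 42.6
```

Request:
{"op": "arm_command", "data": {"commands": [[50, [-0.1, 1, 0], [0, 0, 7]], [50, [-0.1, 1, 0], [0, 0, 7]], [50, [-0.1, 1, 0], [0, 0, 7]], [50, [-0.1, 1, 0], [0, 0, 7]], [50, [-0.1, 1, 0], [0, 0, 7]]]}}

```text
time: 9.35
tool_pos: [532.3, 77.8, 153.2]
tcp_rot: [-89.8, 0.8, -19.7]
ft_force: [-0.6, 0.3, 0.1]
finger_gap: 42.7
```

Request:
{"op": "arm_command", "data": {"commands": [[50, [-0.1, 1, 0], [0, 0, 7]], [50, [-0.1, 1, 0], [0, 0, 7]], [50, [-0.1, 1, 0], [0, 0, 7]], [50, [-0.1, 1, 0], [0, 0, 0]], [50, [-0.1, 1, 0], [0, 0, 0]]]}}

```text
time: 9.77
tool_pos: [512.5, 235.1, 149.4]
tcp_rot: [-89.8, 1.2, 2.3]
ft_force: [0.3, -0.8, 0.6]
finger_gap: 42.7
```

```bash
python3 -c "
from h import *
st();fix(7.3)"
```

```text
t 9.7667 pos [512.5 235.1 149.4] stand xy 275.0 12.3 [-89.8   1.2   2.3] F [ 0.3 -0.8  0.6] gap 42.7
fix turn [-0.1 -1.2  5. ]
```

Request:
{"op": "arm_command", "data": {"commands": [[50, [0.05, 1, 0], [0, -1.2, 2.5]], [50, [0.05, 1, 0], [0, 0, 2.5]], [50, [0.05, 1, 0], [0, 0, 0]], [50, [0.05, 1, 0], [0, 0, 0]], [50, [0, 0.8, 0], [0, 0, 0]]]}}

```text
time: 10.18
tool_pos: [513.7, 387.0, 144.6]
tcp_rot: [-90.0, 0.3, 7.7]
ft_force: [0.8, 0.3, 0.1]
finger_gap: 42.7
```

Request:
{"op": "arm_command", "data": {"commands": [[50, [0, 0, 0], [0, 0, 0]], [50, [0, 0, 0], [0, 0, 0]]]}}

```text
time: 10.35
tool_pos: [511.4, 392.0, 142.4]
tcp_rot: [-90.0, 0.4, 8.0]
ft_force: [-0.1, -0.2, -0.1]
finger_gap: 42.6
```

Run:
```python
from h import *
st();fix(7.3)
s=sense();c=camera_info('wrist');im=snapshot('wrist');print(c)
cv2.imwrite('pics/w1.png',im)
# predicted pixel of saddle rib top centre
H=np.array(c['hand_eye']);R=Ro.from_euler('xyz',s['tcp_rot'],degrees=True).as_matrix()
def wp(P):
    q=np.linalg.inv(H)@np.append(R.T@(np.array(P)-s['tool_pos']),1);q=q[:3]
    th=np.arctan2(np.hypot(q[0],q[1]),q[2]);a=np.arctan2(q[1],q[0]);return (c['cx']+c['fx']*th*np.cos(a),c['cy']+c['fy']*th*np.sin(a))
print(wp([517,394.3,52]),wp([517,394.3,22]))
```

```text
t 10.35 pos [511.4 392.  142.4] stand xy 431.0 -3.2 [-90.    0.4   8. ] F [-0.1 -0.2 -0.1] gap 42.6
fix turn [ 0.  -0.4 -0.7]
{'fx': 371.64829954431775, 'fy': 371.64829954431775, 'cx': 318.29881398946463, 'cy': 237.3439133093717, 'hand_eye': array([[ 9.99997644e-01, -1.02629752e-03, -1.91255613e-03,
        -3.56228915e-01],
       [ 1.57075515e-03, -2.65937893e-01,  9.63988885e-01,
        -1.23356032e+02],
       [-1.49796055e-03, -9.63989618e-01, -2.65935654e-01,
         6.66297027e+01],
       [ 0.00000000e+00,  0.00000000e+00,  0.00000000e+00,
         1.00000000e+00]])}
(np.float64(330.5396385252134), np.float64(247.2239223811793)) (np.float64(329.5521258602626), np.float64(234.3612868899068))
```

View pics/w1.png

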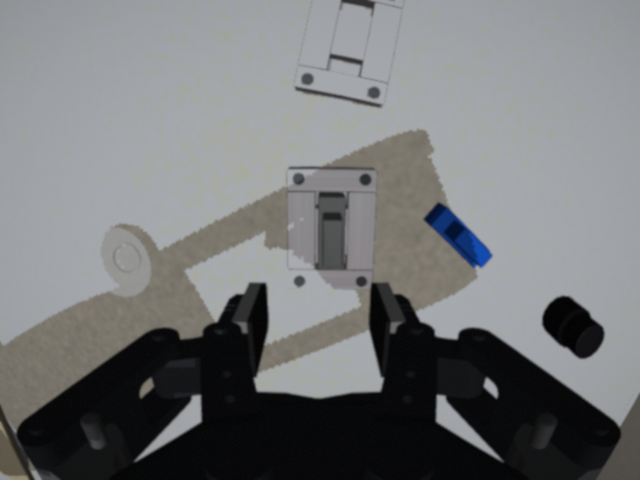

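```bash
cat >> h.py <<'E'
def wray(s,px,z):
    c=camera_info('wrist');H=np.array(c['hand_eye']);R=Ro.from_euler('xyz',s['tcp_rot'],degrees=True).as_matrix()
    x=(px[0]-c['cx'])/c['fx'];y=(px[1]-c['cy'])/c['fy'];t=np.hypot(x,y)
    d=np.array([x/t*np.sin(t),y/t*np.sin(t),np.cos(t)]);d=R@H[:3,:3]@d;o=R@H[:3,3]+s['tool_pos'];return o+d*(z-o[2])/d[2]
E
python3 - <<'E'
from h import *
s=sense()
q=[wray(s,p,22) for p in [(298,179),(366,180),(299,281),(361,281)]]
print(np.round(q,1),np.mean(q,0))
for p,z in [((316,193),28),((347,193),28),((323,213),52),((343,213),52),((318,268),28),((347,268),28)]: print(p,wray(s,p,z).round(1))
im=cv2.imread('pics/w1.png')[150:300,270:400];cv2.imwrite('pics/w1c.png',cv2.resize(im,None,fx=4,fy=4,interpolation=cv2.INTER_CUBIC))
E
```

```text
[[490.7 428.6  22. ]
 [535.1 434.3  22. ]
 [500.3 357.4  22. ]
 [543.8 363.5  22. ]] [517.46900848 395.9302115   22.        ]
(316, 193) [503.7 421.8  28. ]
(347, 193) [523.5 424.7  28. ]
(323, 213) [509.2 414.3  52. ]
(343, 213) [520.9 415.9  52. ]
(318, 268) [512.  371.2  28. ]
(347, 268) [531.6 374.   28. ]
```

View pics/w1c.png

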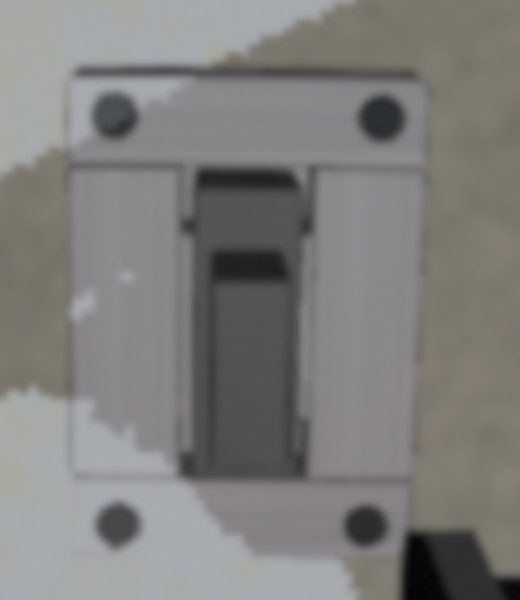

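Request:
{"op": "arm_command", "data": {"commands": [[30, [0.2, 0.1, -0.8], [0, -0.4, -0.4]], [30, [0, 0, -0.8], [0, 0, 0]], [30, [0, 0, 0], [0, 0, 0]]]}}

```text
time: 10.65
tool_pos: [518.2, 392.8, 94.0]
tcp_rot: [-90.0, -0.0, 7.5]
ft_force: [-1.0, -0.7, -1.5]
finger_gap: 25.5
```

Request:
{"op": "arm_command", "data": {"commands": [[30, [0, 0.07, -0.6], [0, 0, 0]], [30, [0, 0, -0.5], [0, 0, 0]], [30, [0, 0, 0], [0, 0, 0]]]}}

```text
time: 10.9
tool_pos: [518.7, 391.7, 60.7]
tcp_rot: [-90.1, 0.0, 7.4]
ft_force: [-0.3, -0.3, -0.1]
finger_gap: 25.6
```

Request:
{"op": "arm_command", "data": {"commands": [[30, [-0.05, 0.12, -0.35], [0, 0, 0]], [30, [0, 0, 0], [0, 0, 0]], [0, [0, 0, 0], [0, 0, 0]], [0, [0, 0, 0], [0, 0, 0]], [0, [0, 0, 0], [0, 0, 0]]], "force": 40}}

```text
time: 11.32
tool_pos: [518.6, 394.8, 52.6]
tcp_rot: [-90.0, -0.1, 7.3]
ft_force: [0.2, 0.3, -0.2]
finger_gap: 11.1
```

Request:
{"op": "arm_command", "data": {"commands": [[0, [0, 0, 0], [0, 0, 0]], [0, [0, 0, 0], [0, 0, 0]]]}}

```text
time: 11.48
tool_pos: [519.3, 395.3, 54.1]
tcp_rot: [-90.0, -0.2, 7.3]
ft_force: [0.6, 0.9, -0.5]
finger_gap: 11.2
```

```bash
python3 -c "
from h import *
st();fix(7.4)"
```

```text
t 11.4833 pos [519.3 395.3  54.1] stand xy 433.5 -11.5 [-90.   -0.2   7.3] F [ 0.6  0.9 -0.5] gap 11.2
fix turn [-0.1  0.2  0.1]
```

Request:
{"op": "arm_command", "data": {"commands": [[0, [0, 0, 0.5], [0, 0, 0]], [0, [0, 0, 0.8], [0, 0, 0]], [0, [0, 0, 1], [0, 0, 0]], [0, [0, 0, 1], [0, 0, 0]], [0, [0, 0, 0.5], [0, 0, 0]]]}}

```text
time: 11.9
tool_pos: [515.2, 392.9, 170.7]
tcp_rot: [-90.2, 0.3, 7.3]
ft_force: [0.3, -0.3, 0.4]
finger_gap: 11.2
```

Run:
```python
from h import *
st();front();
a=snapshot('wrist')[150:480,120:520]; b=cv2.resize(snapshot('scene')[140:340,40:540],(400,160))
o=np.zeros((500,400,3),np.uint8);o[:330]=a;o[335:495]=b;cv2.imwrite('pics/w2.png',o)
```

```text
t 11.9 pos [515.2 392.9 170.7] stand xy 431.5 -7.1 [-90.2   0.3   7.3] F [ 0.3 -0.3  0.4] gap 11.2
top drop at s [168.] [-80.]
scene drop at s [174.] [-78.]
```

View pics/w2.png

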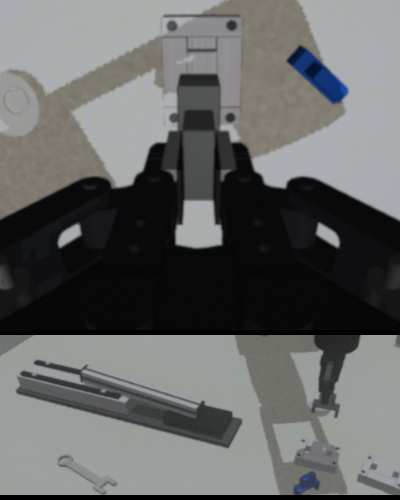

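Run:
```python
from h import *
s=sense();R=Ro.from_euler('xyz',s['tcp_rot'],degrees=True).as_matrix()
for h in(-8,-4,-2,0,2,4,8):
    a=[R.T@(wray(s,p,s['tool_pos'][2]+h)-s['tool_pos']) for p in((318,281),(318,350))]
    b=R.T@(wray(s,(318,236),s['tool_pos'][2]+h-24)-s['tool_pos']);c=[R.T@(wray(s,(x,225),s['tool_pos'][2]+h-46)-s['tool_pos']) for x in(298,339)]
    print(h,a[0].round(1)[2],a[1].round(1)[2],'bridge edge',b.round(1)[2],'leg bottom',c[0].round(1)[2])
```

```text
-8 13.2 -18.1 bridge edge 24.4 leg bottom 24.0
-4 14.8 -15.5 bridge edge 25.5 leg bottom 25.0
-2 15.6 -14.2 bridge edge 26.0 leg bottom 25.4
0 16.4 -12.9 bridge edge 26.6 leg bottom 25.9
2 17.3 -11.6 bridge edge 27.1 leg bottom 26.4
4 18.1 -10.3 bridge edge 27.7 leg bottom 26.9
8 19.7 -7.7 bridge edge 28.8 leg bottom 27.9
```

Request:
{"op": "arm_command", "data": {"commands": [[0, [0.1, -1, 0], [0, 0, -7]], [0, [0.1, -1, 0], [0, 0, -7]], [0, [0.1, -1, 0], [0, 0, -7]], [0, [0.1, -1, 0], [0, 0, -7]], [0, [0.1, -1, 0], [0, 0, -7]]]}}

```text
time: 12.52
tool_pos: [522.6, 241.4, 157.5]
tcp_rot: [-90.7, 1.1, -28.2]
ft_force: [-0.2, -0.2, -0.6]
finger_gap: 11.1
```

Run:
```python
from h import *
st();fix(-83.9)
for n in ('top',):
  g=cv2.cvtColor(snapshot(n),cv2.COLOR_BGR2GRAY).astype(np.float32)
  for s in(30,60,90,120,150):
    L=np.arange(-30,30.1,.5);z=80-s*.0815
    P=np.array([proj(n,[*(E0+s*u+l*v),z]) for l in L],np.float32)
    p=cv2.remap(g,P[:,:1].copy(),P[:,1:].copy(),cv2.INTER_LINEAR).ravel()
    d=np.gradient(p);print(n,s,'edges v',L[d[:60].argmax()],L[60+d[60:].argmin()])
```

```text
t 12.5167 pos [522.6 241.4 157.5] stand xy 280.2 1.6 [-90.7   1.1 -28.2] F [-0.2 -0.2 -0.6] gap 11.1
fix turn [ -0.5  -1.2 -55.7]
top 30 edges v -13.0 17.0
top 60 edges v -13.5 16.5
top 90 edges v -12.5 16.5
top 120 edges v -12.5 18.0
top 150 edges v -11.5 19.0
```

Request:
{"op": "arm_command", "data": {"commands": [[0, [0.15, -1, 0.1], [0, -0.5, -7]], [0, [0.15, -1, 0.1], [0, -0.5, -7]], [0, [0.15, -1, 0.1], [0, 0, -7]], [0, [0.15, -1, 0.1], [0, 0, -7]], [0, [0.15, -1, 0.1], [0, 0, -7]]]}}

```text
time: 12.98
tool_pos: [538.5, 81.9, 162.2]
tcp_rot: [-91.0, 0.8, -63.8]
ft_force: [0.6, -0.5, 0.6]
finger_gap: 10.8
```

Request:
{"op": "arm_command", "data": {"commands": [[0, [0.1, -1, 0.05], [0, 0, -7]], [0, [0.1, -0.9, 0.05], [0, 0, -7]], [0, [0.1, -0.9, 0], [0, 0, -6]], [0, [0, 0, 0], [0, 0, 0]], [0, [0, 0, 0], [0, 0, 0]]]}}

```text
time: 13.4
tool_pos: [542.9, -11.5, 157.7]
tcp_rot: [-91.7, 0.8, -85.1]
ft_force: [-0.4, 1.1, -1.1]
finger_gap: 10.8
```

```bash
cat >> h.py <<'E'
def go(s,l,z,yaw=-84.7,slope=4.7):
    S=sense();R=Ro.from_euler('xyz',S['tcp_rot'],degrees=True)
    a=np.radians(yaw+180);ax=np.array([-np.sin(a),np.cos(a),0])  # stand y
    T=Ro.from_rotvec(np.radians(slope)*ax)*Ro.from_euler('xyz',[-90,0,yaw],degrees=True)
    d=np.array([*(E0+s*u+l*v),z])-S['tool_pos']
    print('shift units',(d/30).round(2),'turn',(T*R.inv()).as_rotvec(degrees=True).round(1))
E
python3 -c "
from h import *
u_=u
st();go(8.1,.6,135)"
```

```text
t 13.4 pos [542.9 -11.5 157.7] stand xy 26.5 8.4 [-91.7   0.8 -85.1] F [-0.4  1.1 -1.1] gap 10.8
shift units [ 0.36 -0.58 -0.76] turn [-5.4 -2.2  0.5]
```

Request:
{"op": "arm_command", "data": {"commands": [[0, [0.2, -0.3, -0.3], [-2.7, -1.1, 0.3]], [0, [0.17, -0.28, -0.3], [-2.7, -1.1, 0.2]], [0, [0, 0, 0], [0, 0, 0]], [0, [0, 0, 0], [0, 0, 0]]]}}

```text
time: 13.73
tool_pos: [551.4, -27.1, 135.0]
tcp_rot: [-90.4, -4.7, -84.2]
ft_force: [0.3, -0.3, -0.6]
finger_gap: 10.8
```

```bash
python3 -c "
from h import *
st();go(8.1,.6,130)"
```

```text
t 13.7333 pos [551.4 -27.1 135. ] stand xy 10.1 1.5 [-90.4  -4.7 -84.2] F [ 0.3 -0.3 -0.6] gap 10.8
shift units [ 0.08 -0.06 -0.17] turn [ 0.1 -0.4 -0.5]
```

Request:
{"op": "arm_command", "data": {"commands": [[0, [0.08, -0.06, -0.05], [0, -0.4, -0.4]], [0, [0, 0, 0], [0, 0, 0]]]}}

```text
time: 13.9
tool_pos: [553.0, -26.7, 132.6]
tcp_rot: [-90.2, -4.6, -84.5]
ft_force: [-0.1, -0.7, -0.2]
finger_gap: 11.1
```

Run:
```python
from h import *
st();go(8.1,.6,112)
a=cv2.resize(snapshot('wrist')[130:400,180:460],(420,405));b=cv2.resize(snapshot('scene')[150:270,130:250],(378,378),interpolation=cv2.INTER_CUBIC)
o=np.zeros((410,800,3),np.uint8);o[:405,:420]=a;o[:378,422:]=b;cv2.imwrite('pics/p1.png',o)
```

```text
t 13.9 pos [553.  -26.7 132.6] stand xy 10.3 -0.1 [-90.2  -4.6 -84.5] F [-0.1 -0.7 -0.2] gap 11.1
shift units [ 0.02 -0.07 -0.69] turn [-0.1 -0.2 -0.2]
```

View pics/p1.png

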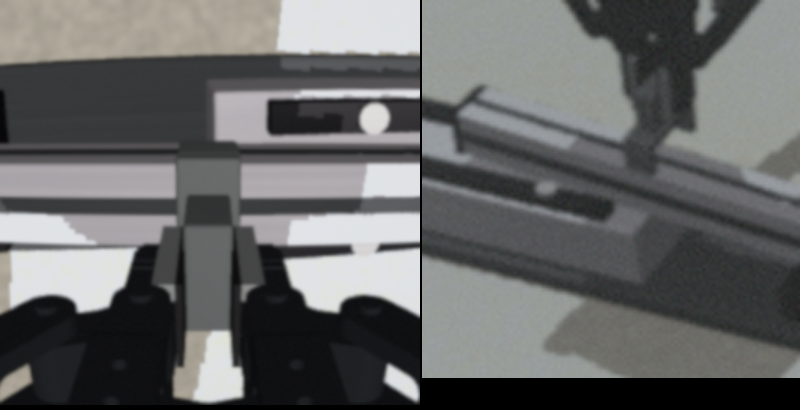

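Run:
```python
from h import *
s=sense()
f=lambda X,Y:(180+X*2/3,130+Y*2/3)
def q(P): d=P[:2]-E0; return np.round([d@u,d@v],1)
for nm,p,z in[('edge far',f(212,84),50),('edge near',f(212,140),50),('bar +v',f(120,162),80.5),('bar +v R',f(330,160),80.5),('bar -v',f(80,244),80.5),('bar -v R',f(320,244),80.5),('slot',f(100,204),80.5),('saddle bridge +v L',f(179,157),107),('R',f(239,157),107)]:
    print(nm,q(wray(s,p,z)))
```

```text
edge far [ 0.7 39.3]
edge near [ 0.9 17.8]
bar +v [33.7 18.8]
bar +v R [-36.7  17.1]
bar -v [ 49.4 -10.1]
bar -v R [-34.8 -13.9]
slot [41.3  4.4]
saddle bridge +v L [15. 27.]
R [-1.7 26.5]
```

Request:
{"op": "arm_command", "data": {"commands": [[0, [0.05, -0.03, -0.2], [0, -0.2, -0.2]], [0, [0, 0, -0.2], [0, 0, 0]], [0, [0, 0, 0], [0, 0, 0]]]}}

```text
time: 14.25
tool_pos: [555.7, -27.8, 121.5]
tcp_rot: [-89.8, -4.6, -84.7]
ft_force: [-0.4, 0.9, -0.9]
finger_gap: 11.4
```

```bash
python3 -c "
from h import *
st();go(8.5,1.6,112)"
```

```text
t 14.25 pos [555.7 -27.8 121.5] stand xy 9.0 -2.6 [-89.8  -4.6 -84.7] F [-0.4  0.9 -0.9] gap 11.4
shift units [-0.03 -0.02 -0.32] turn [-0.1  0.2 -0. ]
```

Request:
{"op": "arm_command", "data": {"commands": [[0, [-0.02, 0, -0.17], [0, 0, 0]], [0, [0, 0, -0.1], [0, 0, 0]], [0, [0, 0, 0], [0, 0, 0]]]}}

```text
time: 14.5
tool_pos: [554.8, -28.0, 112.2]
tcp_rot: [-89.8, -4.6, -84.7]
ft_force: [0.8, -0.1, -0.5]
finger_gap: 10.9
```

```bash
python3 -c "
from h import *
st();go(8.5,1.6,111);front()"
```

```text
t 14.5 pos [554.8 -28.  112.2] stand xy 8.9 -1.8 [-89.8  -4.6 -84.7] F [ 0.8 -0.1 -0.5] gap 10.9
shift units [-0.   -0.01 -0.04] turn [-0.1  0.2  0. ]
top drop at s [168.] [-80.]
scene drop at s [174.] [-80.]
```

Request:
{"op": "arm_command", "data": {"commands": [[0, [0, 0, -0.04], [0, 0, 0]], [0, [0, 0, 0], [0, 0, 0]]]}}

```text
time: 14.77
tool_pos: [555.1, -28.0, 111.6]
tcp_rot: [-89.8, -4.6, -84.7]
ft_force: [-0.5, -0.3, -0.7]
finger_gap: 11.0
```

Request:
{"op": "arm_command", "data": {"commands": [[0, [0, 0, -0.04], [0, 0, 0]], [0, [0, 0, 0], [0, 0, 0]]]}}

```text
time: 14.93
tool_pos: [555.4, -28.0, 110.7]
tcp_rot: [-89.8, -4.6, -84.7]
ft_force: [0.3, 0.4, -0.9]
finger_gap: 11.0
```

Request:
{"op": "arm_command", "data": {"commands": [[0, [-0.02, 0, -0.05], [0, 0, 0]], [0, [0, 0, 0], [0, 0, 0]]]}}

```text
time: 15.1
tool_pos: [555.0, -28.0, 109.3]
tcp_rot: [-89.7, -4.6, -84.7]
ft_force: [-0.6, 0.2, -1.2]
finger_gap: 11.0
```

Request:
{"op": "arm_command", "data": {"commands": [[0, [0, 0, -0.05], [0, 0, 0]], [0, [0, 0, 0], [0, 0, 0]]]}}

```text
time: 15.27
tool_pos: [555.6, -28.1, 108.6]
tcp_rot: [-89.6, -4.6, -84.7]
ft_force: [0.5, -1.0, 0.6]
finger_gap: 10.8
```

Request:
{"op": "arm_command", "data": {"commands": [[0, [-0.02, 0, -0.05], [0, 0, 0]], [0, [0, 0, 0], [0, 0, 0]]]}}

```text
time: 15.43
tool_pos: [556.0, -28.1, 108.8]
tcp_rot: [-89.5, -4.7, -84.7]
ft_force: [-0.2, 1.2, -1.0]
finger_gap: 10.9
```

Run:
```python
from h import *
st()
a=cv2.resize(snapshot('wrist')[130:400,180:460],(420,405));b=cv2.resize(snapshot('scene')[150:270,130:250],(378,378),interpolation=cv2.INTER_CUBIC)
o=np.zeros((410,800,3),np.uint8);o[:405,:420]=a;o[:378,422:]=b;cv2.imwrite('pics/p2.png',o)
```

```text
t 15.4333 pos [556.  -28.1 108.8] stand xy 8.6 -3.0 [-89.5  -4.7 -84.7] F [-0.2  1.2 -1. ] gap 10.9
```

View pics/p2.png

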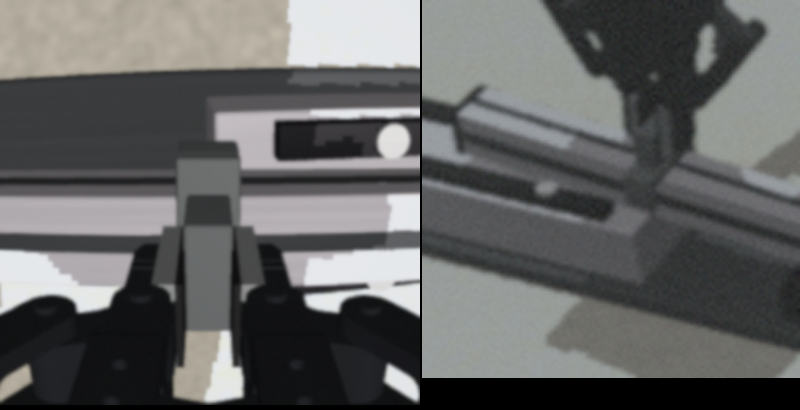

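Request:
{"op": "arm_command", "data": {"commands": [[25, [0, 0, 0], [0, 0, 0]], [25, [0, 0, 0], [0, 0, 0]], [25, [0, 0, 0], [0, 0, 0]], [25, [0, 0, 0], [0, 0, 0]], [25, [0, 0, 0], [0, 0, 0]]]}}

```text
time: 15.95
tool_pos: [555.3, -28.1, 107.3]
tcp_rot: [-89.6, -4.6, -84.7]
ft_force: [-0.8, 0.1, 0.0]
finger_gap: 20.9
```

```bash
python3 -c "
from h import *
st();front()"
```

```text
t 15.95 pos [555.3 -28.1 107.3] stand xy 8.7 -2.2 [-89.6  -4.6 -84.7] F [-0.8  0.1  0. ] gap 20.9
top drop at s [168.] [-80.]
scene drop at s [174.] [-80.]
```

Request:
{"op": "arm_command", "data": {"commands": [[25, [0, 0.04, 0.4], [0, 0, 0]], [25, [0, 0.04, 0.6], [0, 0, 0]], [25, [0, 0, 1], [0, 0, 0]], [25, [0, 0, 0.8], [0, 0, 0]], [25, [0, 0, 0], [0, 0, 0]]]}}

```text
time: 16.47
tool_pos: [552.6, -25.1, 195.1]
tcp_rot: [-89.9, -4.6, -84.7]
ft_force: [1.0, -0.8, 0.2]
finger_gap: 21.5
```

Run:
```python
from h import *
st();front();fix(-84.7);s=sense()
a=cv2.resize(snapshot('wrist')[130:400,180:460],(420,405));b=cv2.resize(snapshot('scene')[150:270,130:250],(378,378),interpolation=cv2.INTER_CUBIC)
o=np.zeros((410,800,3),np.uint8);o[:405,:420]=a;o[:378,422:]=b;cv2.imwrite('pics/p3.png',o)
```

```text
t 16.4667 pos [552.6 -25.1 195.1] stand xy 12.0 0.2 [-89.9  -4.6 -84.7] F [ 1.  -0.8  0.2] gap 21.5
top drop at s [168.] [-80.]
scene drop at s [174.] [-79.]
fix turn [4.5 0.3 0. ]
```

View pics/p3.png

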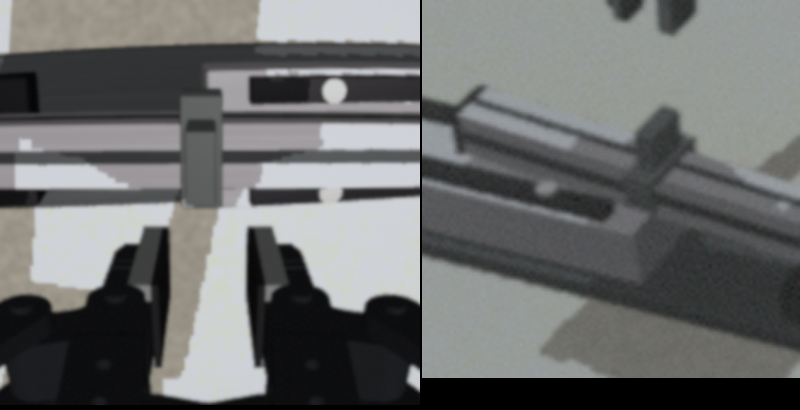

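Run:
```python
from h import *
s=sense();f=lambda X,Y:(180+X*2/3,130+Y*2/3)
def q(P): d=P[:2]-E0; return np.round([d@u,d@v],1)
for nm,p,z in[('edge',f(205.5,75),50),('edge',f(206,108),50),('brL',f(181,97),86),('brR',f(222,97),86),('ribL',f(187,131),109.5),('ribR',f(216,131),109.5),('rib-v',f(201,206),109.5)]:
    print(nm,q(wray(s,p,z)))
print([ (E0+k*u).round(1) for k in (180,195,210)])
```

```text
edge [ 1.6 32.1]
edge [ 1.6 16.3]
brL [14.3 27.9]
brR [-2.4 27.4]
ribL [13.1 18.9]
ribR [ 2.3 18.6]
rib-v [  8.4 -10.9]
[array([534.9, 142. ]), array([533.3, 156.9]), array([531.7, 171.8])]
```

Request:
{"op": "arm_command", "data": {"commands": [[0, [-0.1, 1, 0], [2.2, 0.1, 0]], [0, [-0.1, 1, 0], [2.2, 0.1, 0]], [0, [-0.1, 1, 0], [0, 0, 0]], [0, [-0.1, 1, 0], [0, 0, 0]], [0, [-0.1, 1, 0], [0, 0, 0]]]}}

```text
time: 17.08
tool_pos: [529.8, 124.2, 180.4]
tcp_rot: [-90.9, 0.1, -85.2]
ft_force: [1.0, 0.4, 0.2]
finger_gap: 0.0
```

Request:
{"op": "arm_command", "data": {"commands": [[0, [-0.05, 1, 0], [0, 0, 0]], [0, [-0.05, 0.6, 0], [0, 0, 0]], [0, [0, 0, -0.3], [0, 0, 0]], [0, [0, 0, 0], [0, 0, 0]]]}}

```text
time: 17.42
tool_pos: [521.2, 179.1, 164.1]
tcp_rot: [-91.6, 0.1, -84.9]
ft_force: [-0.3, -0.3, -1.0]
finger_gap: 0.0
```

```bash
python3 -c "
from h import *
st();go(212,3.5,110,slope=0);go(212,3.5,64,slope=0)"
```

```text
t 17.4167 pos [521.2 179.1 164.1] stand xy 218.4 9.7 [-91.6   0.1 -84.9] F [-0.3 -0.3 -1. ] gap 0.0
shift units [ 0.46 -0.17 -1.8 ] turn [ 0.1 -1.6  0.2]
shift units [ 0.46 -0.17 -3.34] turn [ 0.1 -1.6  0.2]
```

Request:
{"op": "arm_command", "data": {"commands": [[0, [0.25, 0, -0.8], [0, -0.8, 0]], [0, [0.2, 0, -0.8], [0, -0.8, 0]], [0, [0, 0, 0], [0, 0, 0]]]}}

```text
time: 17.67
tool_pos: [533.9, 177.1, 112.6]
tcp_rot: [-90.1, -0.2, -84.9]
ft_force: [-0.8, -0.5, -1.8]
finger_gap: -0.0
```

```bash
python3 -c "
from h import *
st();go(212,3.5,66,slope=0)"
```

```text
t 17.6667 pos [533.9 177.1 112.6] stand xy 215.0 -2.7 [-90.1  -0.2 -84.9] F [-0.8 -0.5 -1.8] gap -0.0
shift units [ 0.04 -0.1  -1.55] turn [ 0.2 -0.1  0.2]
```

Request:
{"op": "arm_command", "data": {"commands": [[0, [0.04, 0, -0.7], [0, 0, 0]], [0, [0, 0, -0.5], [0, 0, 0]], [0, [0, 0, 0], [0, 0, 0]], [0, [0, 0, 0], [0, 0, 0]]]}}

```text
time: 18.0
tool_pos: [533.3, 172.3, 74.8]
tcp_rot: [-90.5, -0.3, -85.1]
ft_force: [0.1, -0.0, 0.9]
finger_gap: 0.2
```

```bash
python3 -c "
from h import *
st();go(186,3.5,66,slope=0)"
```

```text
t 18.0 pos [533.3 172.3  74.8] stand xy 210.3 -1.6 [-90.5  -0.3 -85.1] F [ 0.1 -0.   0.9] gap 0.2
shift units [ 0.15 -0.8  -0.29] turn [ 0.3 -0.5  0.4]
```

Request:
{"op": "arm_command", "data": {"commands": [[0, [0.05, 0, -0.25], [0.3, -0.5, 0]], [0, [0.03, -0.3, 0], [0, 0, 0]], [0, [0.03, -0.3, 0], [0, 0, 0]], [0, [0.03, -0.2, 0], [0, 0, 0]], [0, [0, 0, 0], [0, 0, 0]]]}}

```text
time: 18.42
tool_pos: [540.0, 145.1, 71.3]
tcp_rot: [-89.7, 0.0, -85.2]
ft_force: [-0.0, 0.3, -0.5]
finger_gap: 0.2
```

```bash
python3 -c "
from h import *
st();front()"
```

```text
t 18.4167 pos [540.  145.1  71.3] stand xy 182.6 -5.5 [-89.7   0.  -85.2] F [-0.   0.3 -0.5] gap 0.2
top drop at s [61.] [-74.]
scene drop at s [164.] [-28.]
```

Request:
{"op": "arm_command", "data": {"commands": [[0, [0.0, -0.2, 0], [0, 0, 0]], [0, [0.0, -0.2, 0], [0, 0, 0]], [0, [0, 0.4, 0], [0, 0, 0]], [0, [0, 0.5, 0], [0, 0, 0]], [0, [0, 0, 0], [0, 0, 0]]]}}

```text
time: 18.93
tool_pos: [540.6, 160.8, 72.3]
tcp_rot: [-89.6, 0.1, -85.3]
ft_force: [-1.0, 0.3, 0.6]
finger_gap: -0.3
```

```bash
python3 -c "
from h import *
st();front(show=True)"
```

```text
t 18.9333 pos [540.6 160.8  72.3] stand xy 198.1 -7.7 [-89.6   0.1 -85.3] F [-1.   0.3  0.6] gap -0.3
top drop at s [83.] [-72.]
[ 74 103 144 149 150 149 148 149 149 149 147 133 131  97 131 121  48  75
 126 129 129 129 129 130 130 130 131 132 132 132 133 133 134 134 135]
scene drop at s [150.] [-53.]
[ 83  94 148 153 152 152 152 151 150 151 152 149 150 150 149 148 149 148
 147 147 147 147 146 113 102 103 100  48  35  53 106 107  66  64  61]
```

Request:
{"op": "arm_command", "data": {"commands": [[0, [-0.1, -0.4, 0], [0, 0, 0]], [0, [-0.05, -0.4, 0], [0, 0, 0]], [0, [0, -0.3, 0], [0, 0, 0]], [0, [0, -0.3, 0], [0, 0, 0]], [0, [0, 0, 0], [0, 0, 0]]]}}

```text
time: 19.45
tool_pos: [534.7, 112.1, 71.8]
tcp_rot: [-89.7, -0.0, -85.2]
ft_force: [-0.2, -0.2, 0.5]
finger_gap: -0.4
```

```bash
python3 -c "
from h import *
st();front(show=True)"
```

```text
t 19.45 pos [534.7 112.1  71.8] stand xy 150.3 3.3 [-89.7  -0.  -85.2] F [-0.2 -0.2  0.5] gap -0.4
top drop at s [15.] [-71.]
[134 124 105 134  98  55 132 143 143 144 143 143 143 144 143 143 144 143
 144 144 144 144 144 144 144 144 144 131 117 133 101 131 122  97  35]
scene drop at s [128.] [-56.]
[153 153 153 153 154 153 153 152 154 153 153 153 153 153 153 146 111 108
 108 109 107 109 106  73  35  37  61  57  56  37  74 151 153 153 154]
```

Request:
{"op": "arm_command", "data": {"commands": [[0, [0, 0.5, 0], [0, 0, 0]], [0, [0, 0.6, 0], [0, 0, 0]], [0, [0, 0.5, 0.6], [0, 0, 0]], [0, [0, 0.6, 1], [0, 0, 0]], [0, [-0.5, 1, 1], [0, 0, 0]]]}}

```text
time: 19.97
tool_pos: [517.0, 204.2, 142.6]
tcp_rot: [-90.4, -0.2, -85.7]
ft_force: [1.7, 1.4, 1.0]
finger_gap: 0.1
```

Request:
{"op": "arm_command", "data": {"commands": [[0, [-1, 1, 1], [0, 0, 0]], [0, [-1, 1, 0.5], [0, 0, 0]], [0, [-1, 1, 0], [0, 0, 0]], [0, [0, 1, 0], [0, 0, 0]], [0, [0, 0, 0], [0, 0, 0]]]}}

```text
time: 20.38
tool_pos: [433.0, 324.9, 191.0]
tcp_rot: [-89.8, 0.2, -85.7]
ft_force: [1.6, 0.5, -0.0]
finger_gap: 0.3
```

Run:
```python
from h import *
st();front();front(off=-8)
g={n:snapshot(n) for n in('top','scene')}
for n in g: cv2.imwrite(f'pics/end_{n}.png',g[n])
# bar lateral edges (top, z=80)
t=cv2.cvtColor(g['top'],cv2.COLOR_BGR2GRAY).astype(np.float32);L=np.arange(-30,30.1,.5)
for s in(20,40,60,80,100):
    P=np.array([proj('top',[*(E0+s*u+l*v),80]) for l in L],np.float32)
    d=np.gradient(cv2.remap(t,P[:,:1].copy(),P[:,1:].copy(),cv2.INTER_LINEAR).ravel());print(s,L[d[:60].argmax()],L[60+d[60:].argmin()])
# saddle rib: profile along bar at rib-top height z=110, level
S=np.arange(-120,20,2.)
for n in g:
    q=cv2.cvtColor(g[n],cv2.COLOR_BGR2GRAY).astype(np.float32)
    for off in(8,-6):
        P=np.array([proj(n,[*(E0+s*u+off*v),110]) for s in S],np.float32)
        p=cv2.remap(q,P[:,:1].copy(),P[:,1:].copy(),cv2.INTER_LINEAR).ravel();print(n,off,[(int(a),int(b)) for a,b in zip(S,p) if b<115])
```

```text
t 20.3833 pos [433.  324.9 191. ] stand xy 372.7 81.9 [-89.8   0.2 -85.7] F [ 1.6  0.5 -0. ] gap 0.3
top drop at s [130.] [-92.]
scene drop at s [128.] [-79.]
top drop at s [130.] [-90.]
scene drop at s [128.] [-74.]
20 -13.5 15.5
40 -13.5 15.5
60 -14.5 15.0
80 -14.0 15.5
100 -14.0 17.0
top 8 [(-24, 86), (-22, 46), (-20, 45), (-18, 84), (-16, 105), (-14, 114)]
top -6 [(-26, 113), (-24, 81), (-22, 49), (-20, 53), (-18, 88), (-16, 108), (-14, 114)]
scene 8 [(-32, 111), (-30, 110), (-28, 105), (-26, 103), (-24, 88), (-22, 71), (-20, 60), (-18, 58), (-16, 62), (-14, 82), (-12, 114)]
scene -6 [(-30, 113), (-28, 111), (-26, 108), (-24, 109)]
```

```bash
python3 -c "
from h import *
print(hand_in())"
```

```text
the job is handed in; nothing more can be done
None
```

I handed the job in at about 20.5 s of the 72 s allowed. No verdict came back, so success rests on my own checks.

- **Tipping:** I pushed the beam from its back end in steps of about 6 mm, backing off each time. It tipped with its middle about 20 mm past the edge, which puts the balance point about 16 to 21 mm behind the middle.
- **Saddle:** I lifted it straight out of the mould while the beam stayed tipped. I then set it astride the beam and let go. A wrist-camera check showed it fully down and about 1.4 mm ahead of the fulcrum edge, where the balance point lay about 0 to 6 mm ahead.
- **Sliding back:** I pushed the beam back about 35 mm, with the balance point ending roughly 30 mm behind the edge. Both cameras place its front end consistently, within 2 mm, as they did when it was level at the start. It is laterally centred to about 1 mm.
- **Bystanders:** The arm never went near the dish, wrench or lens.

**Saddle position:** two estimates disagree by about 3 mm along the beam. The final top view puts the saddle at -30.5 mm from the edge, while carrying its placed position through the slide gives -33.6 mm. I did not resolve whether that is measurement error or a small slip. Either value is within about 5 mm of the estimated balance point, against the 12 mm limit.

**Not looked at:** I had used all 12 picture views, so I checked the final state only from camera measurements, not by viewing an image. I did not check the saddle's squareness or side position again after the slide back.

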